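Clamp the step drill and hang the ready tag

ROBOT

A 7-joint arm with a two-finger parallel gripper is mounted at the origin on the work surface. World frame = base frame: x ahead of the robot, y to its left, z up, the work surface at z = 0. Lengths are in m, angles in rad, forces in N, time in s.
With the tool pointing down it reaches from about 0.35 to 0.9 m from the base axis. Payload 19.9 kg.
Tool frame: the origin (TCP) lies on the centre line of the jaws, within the pads' length; the fingertips stand 11 mm ahead of it and the grasp point (between the pads) lies 8 mm behind it; z points along the fingers, y is the line along which they close (so a half turn about z gives the same grasp; the last joint's range is limited). The gripper opens to 85 mm and grips with 20 to 120 N. Pads are 22 mm wide; open, the fingers measure 114 mm over their backs; the gripper's body (76 mm by 85 mm) begins 54 mm behind the grasp point. The pads swing forward as they close: fully open they stand 13 mm farther back than shut.
Start: joints at [-1.228, 0.417, -0.01, 1.614, 0.005, 1.111, -0.053], TCP at [0.234, 0.58, 0.242] pointing down, gripper open.
Joint ranges: [-2.81, 2.81], [-0.39, 2.02], [-1.27, 1.25], [0.06, 2.57], [-1.19, 4.33], [0.19, 2], [-2.82, 2.82]. Speed limits (rad/s): [1.89, 1.89, 2.39, 2.39, 3.01, 3.01, 3.01].

INTERFACE

Orientations are given as a 3x3 rotation matrix whose columns are the frame's x, y, z axes.
In Python, from station import manip gives the robot as it stands.
- The arm moves only by the shell command python3 -m creep 'ROWS'. ROWS is JSON, a list of rows, each a list of 7 numbers: the finger opening in m, from 0 to 0.0854, then the shift along the tool's x, y, z in m, then the turn, a rotation vector about the tool's x, y, z in rad. In form: [[hand, dx, dy, dz, wx, wy, wz], ...]. A call has 1 to 20 rows; each row shifts and turns the commanded pose from where the row before left it, along the tool's axes as they then stand; what a row does not reach is not made up. A row lasts 1/8 s, in which the tool goes at most 62.5 mm and 10.7 degrees, less where a joint would pass 70% of its speed; a pose out of reach is approached as far as the arm can. A call is refused whole if a number of a shift passes 0.0625 or a number of a turn 0.188, either way. A call with a gripper value outside its range is refused whole. The fingers move at their own pace and stop on an object; the grip force is fixed at half the most. Time passes only in rows, so rows that do not move let the fingers close. It gives the time, the measured TCP pose, the force, the opening and the grip force at its end, in the units of the state.
- manip.sense(): the state, without advancing time (a new reading comes with each control period).
- manip.snapshot(name): name is "scene" or "side" or "wrist"; returns (picture, depth): 420x560x3 uint8, blue, green, red; 420x560 float32, m along the optical axis (not along the pixel's ray), 0 where there is no reading.
- manip.camera_params(name): a dict with "fx", "fy", "cx", "cy" (pixels), "T" (4x4, takes a point from camera to world coordinates). Camera axes: x right, y down, z forward; pixel columns grow to the right and rows downward; lengths in m; the calibration is good to about 2 mm. The wrist camera is an equidistant fisheye: a pixel r from the principal point sees the ray r / f radians off the axis. A picture is of the moment at which its call begins: read the wrist's pose just before it. camera_params takes no time and is no camera call; for the wrist camera it gives the pose at the moment of the call.
- manip.sign_off(): hands the job in; it is judged then, once.
Trained networks look in the newest picture that a camera, given by its name, has taken for a name from the list of things; names that differ only in an ending like _2 or _b are one class to them, and where a whole thing is asked for, a point or a joint stands for the part that bears it (a point fixed in the world has none). Each returns a list of dicts, best first, with "p" (0 to 1); they miss things now and then, are a little off and sometimes report something else, mostly with a low value. They report only what shows in the picture. A call takes as long as a camera call. They do not tell look-alikes from the thing itself.
- manip.look_for(camera, target): "box" ([left, top, width, height] in pixels, round what is visible of it).
The state is a dict: "clock": time; "joint_pos": joint angles; "joint_vel": joint speeds; "joint_torque": joint torques, N m; "tcp_pos": TCP position; "tool_rot": TCP orientation; "ft_force": force on the tool from outside, world axes, zero at the start; "ft_torque": the same for the moment, N m; "width": opening from 0.0 (shut) to 1.0 (fully open); "grip_force": force on a finger pad.
Only numpy, scipy, OpenCV 4.12 (cv2) and the standard library are available. Lean on these libraries where they do the work, as an engineer would, in place of code of your own. Each camera call takes 0.05 s, during which the arm holds its last target. There are 200 camera calls.

TASK

The step drill is standing loose in the open bench chuck: turn the chuck's black sleeve clockwise (seen from above) until the three jaws hold the drill tight. Then hang the green 'ready' tag by its hole on the yellow hook, so that it hangs down freely, to show that the tool is set. Leave the red tag and the other things on the bench where they are.

Things in the scene. Friction and masses are not known exactly. Their poses are not given: they have to be found in the camera images.
- chuck: Bench chuck with upright axis, fixed to the bench. Origin on the axis at bench level, z up the axis. Round blue flange 110 mm across, 14 mm high; above it a dark neck 52 mm across up to 34 mm; then the sleeve.
- sleeve (a joint): Turning angle (rad) of the sleeve about the chuck's axis: 0 = jaws fully open, grows as the sleeve is turned clockwise seen from above. Each jaw moves in 3 mm per rad; the jaws meet the drill's shank at about 2.0, and the sleeve goes no further than about 2.35 (tight). It takes about 0.2 Nm to turn and stays where it is left.
- sleeve_top (a point): Centre of the sleeve's top rim, on the chuck's axis, 88 mm above the bench. The sleeve is a ribbed black tube, 56 mm outside (58 mm over the ribs, which are only for the look) and 49 mm inside, from 34 to 88 mm above the bench, with a small yellow mark on the rim; grip it from above across its diameter with a finger on each side, at any yaw. The drill stands up to 31 mm above this rim.
- chuck_floor (a point): Centre of the floor inside the chuck, on the axis, 56 mm above the bench, on which the drill stands.
- jaw0: One of the three steel jaws inside the sleeve, 12 x 9 x 31 mm, from 60 to 91 mm above the bench, 120 degrees apart, sliding towards the axis. The inner faces are 12 mm from the axis when open and 6 mm when on the drill. Origin at bench level under the jaw's middle.
- jaw1: The second jaw, like jaw0.
- jaw2: The third jaw, like jaw0.
- bit: Step drill, 62 mm long, 80 g: steel shank 12 mm across and 37 mm long below, gold stepped cone above, 22 mm across at its widest and narrowing to the point. Origin at the centre of the shank's lower end, z towards the point. Stands loosely, up to a few mm off centre, point up in the chuck.
- tag_green: Green rigid tag, 140 mm long, 8 mm thick, 60 g, lying flat. Origin at the middle of its underside, x along it towards the hole, z up. Stem 32 mm wide with a white panel on top from x = -70 to +20 mm, square head 50 x 50 mm from x = +20 to +70 mm with a 28 mm round hole through it.
- tag_green_eye (a point): Centre of the green tag's hole (45 mm from the origin along x, mid thickness).
- tag_green_stem (a point): Place to grip the green tag across its 32 mm wide stem (20 mm behind the origin, mid thickness; 65 mm from the hole's centre).
- hook: Hook stand, fixed to the bench. Origin at bench level, z up; the hook points along -x of its frame (roughly towards the robot). Grey foot 100 x 90 x 12 mm (x from -30 to +70 mm), steel post 14 mm thick at x = +35 mm ending in a black ball 34 mm across at 187 mm height. From the post a yellow round bar, 8 mm thick, comes down from 165 mm height to 150 mm at x = -30 mm, where it bends straight up.
- hook_tip (a point): Top end of the hook's upright tip: 184 mm above the bench; the tip stands 34 mm straight up above the bend and is 8 mm thick.
- hook_seat (a point): About the place where the centre of a hanging tag's hole comes to rest: 15 mm in front of the stand's origin (x = -15 mm), 147 mm above the bench.
- tag_red: Red tag of the same shape as the green one, same frame. Leave it alone.
- screwdriver: Screwdriver with red handle lying on the bench, about 200 mm long, origin under its middle. Leave it alone.
- plug: Red industrial plug standing on the bench, 68 mm across, 120 mm tall, origin under its centre. Leave it alone.
- case: Black pencil case, 90 x 190 x 60 mm, origin under its centre. Leave it alone.
- spray: White can with blue cap, 52 mm across, 160 mm tall, origin under its centre. Leave it alone.
Not all that is in view belongs to the job. Of the things that look like the tag_green, the smallest one is meant.

How it is judged:
On the way, in this order (a step that is already met when the one before it is completed fails the run):
1. the three jaws hold the drill tight, upright in the chuck (contact force between bit and jaw0 above 3 N and contact force between bit and jaw1 above 3 N and contact force between bit and jaw2 above 3 N and distance between bit and chuck_floor below 0.008 m and angle between bit's own z axis and vertical below 0.15 rad), for 0.2 s.
2. the green tag hangs by its hole on the hook, let go (distance between tag_green_eye and hook_seat below 0.035 m and angle between tag_green's own x axis and vertical below 0.4 rad and contact force between tag_green and hook above 0.15 N and contact force between tag_green and the fingers below 0.05 N), for 0.2 s.
At the end, for the whole second after the job is handed in: Each jaw presses the drill with over 3 N; the drill is within 8 mm of the chuck floor's centre, within 0.15 rad of upright; the green tag is let go, carried by the hook, its hole centre within 35 mm of the seat, hole up within 0.4 rad of vertical, swaying slower than 0.15 m/s (all of step 1 and all of step 2 and linear speed of tag_green below 0.15 m/s); the robot touches nothing.
It fails at once if another thing on the bench was moved by more than 40 mm (distance of any of tag_red, screwdriver, plug, case, spray from where it was at the start of the episode above 0.04 m).
It also fails if it takes over 72 s, if anything falls off the work surface, if the arm or the gripper's body presses on something with over 40 N, if the wrist force passes 120 N, or if a joint passes its speed limit or range.

## Working session

There is one attempt and no reset: what is moved stays moved. The work goes in short steps, Python scripts to look and compute and a shell command to move; the robot and the scene stay as the last step left them, time stands still between calls to the robot, and variables do not carry over. Pictures are saved under pics/ and viewed, at most 10 in all, crops included, and the job is handed in when it is done.

```bash
mkdir -p pics; ls; cat > h.py <<'E'
import numpy as np,cv2
from station import manip
def cloud(n):
    c=manip.camera_params(n);im,d=manip.snapshot(n)
    v,u=np.mgrid[:420,:560]
    P=np.stack([(u-c['cx'])/c['fx']*d,(v-c['cy'])/c['fy']*d,d],-1)
    W=P@c['T'][:3,:3].T+c['T'][:3,3]; W[d==0]=np.nan
    return im,d,W
E
python3 - <<'E'
from h import *
np.set_printoptions(precision=3,suppress=True)
ims=[]
for n in("scene","side"):
    im,d,W=cloud(n);np.savez(n+'.npz',im=im,W=W);ims.append(im)
    print(n,manip.camera_params(n)['T'][:3,3])
    for t in("sleeve","tag_green","tag_red","hook","bit","plug"):
        for r in manip.look_for(n,t)[:4]:
            l,tp,w,h=map(int,r['box']);u,v=l+w//2,tp+h//2
            print(t,round(r['p'],2),[l,tp,w,h],W[v,u])
cv2.imwrite('pics/a.png',ims[0]);cv2.imwrite('pics/b.png',ims[1])
s=manip.sense();print(s['clock'],s['tcp_pos'],s['tool_rot'],s['width'])
E
```

```text
pics
scene [1.196 0.364 1.026]
sleeve 0.67 [219, 214, 18, 19] [ 0.583 -0.207  0.073]
tag_green 0.79 [254, 176, 52, 24] [ 0.298 -0.185  0.012]
tag_green 0.69 [252, 250, 28, 36] [ 0.626 -0.032  0.007]
tag_green 0.58 [392, 205, 50, 34] [0.181 0.31  0.008]
tag_green 0.53 [213, 211, 34, 36] [ 0.582 -0.203  0.045]
tag_red 0.77 [279, 214, 24, 35] [ 0.448 -0.047 -0.001]
hook 0.66 [307, 250, 41, 67] [0.576 0.158 0.014]
hook 0.45 [211, 211, 34, 36] [ 0.587 -0.207  0.048]
bit 0.55 [224, 208, 10, 7] [ 0.56  -0.217  0.104]
bit 0.43 [280, 216, 24, 32] [ 0.458 -0.037  0.011]
plug 0.82 [232, 287, 22, 35] [0.803 0.012 0.092]
side [-0.118 -0.751  1.087]
sleeve 0.75 [323, 229, 20, 29] [ 0.551 -0.226  0.082]
sleeve 0.54 [290, 197, 30, 26] [ 0.631 -0.02   0.006]
tag_green 0.92 [287, 198, 37, 28] [ 0.625 -0.026  0.005]
tag_green 0.73 [222, 282, 67, 28] [ 0.283 -0.189  0.013]
tag_green 0.64 [140, 201, 35, 18] [0.233 0.295 0.011]
tag_red 0.67 [249, 221, 39, 28] [ 0.457 -0.032  0.012]
hook 0.58 [245, 135, 36, 57] [0.674 0.268 0.006]
hook 0.58 [327, 230, 19, 27] [ 0.561 -0.23   0.078]
0.7 [0.234 0.58  0.242] [[-0.927  0.374  0.   ]
 [ 0.374  0.927 -0.   ]
 [-0.    -0.    -1.   ]] 0.9976457078198602
```

View pics/a.png

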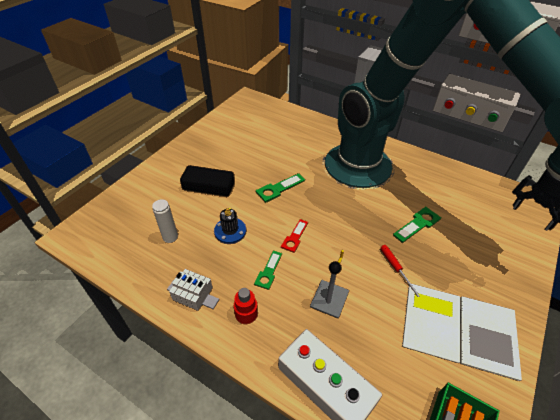

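View pics/b.png

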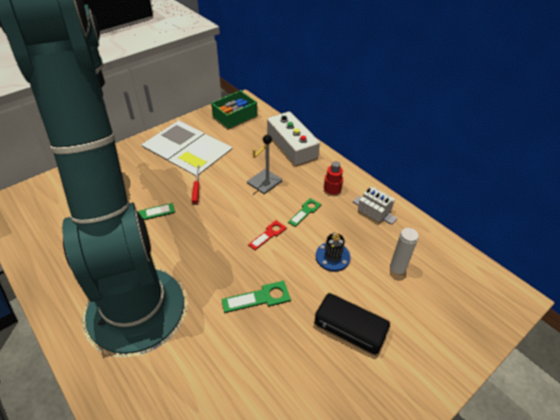

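The pictures show three green tags (scene px ~(280,187), (268,268), (417,224)). They also show the red tag at (295,235), the chuck at (229,225) and the hook stand at (330,285) with its yellow hook at (340,255). Next I measure tag sizes, the chuck axis and the hook.

```bash
python3 - <<'E'
from h import *
np.set_printoptions(precision=3,suppress=True)
for n in("scene","side"):
    f=np.load(n+'.npz');im,W=f['im'],f['W'];hsv=cv2.cvtColor(im,cv2.COLOR_BGR2HSV)
    H,S,V=[hsv[...,i].astype(int) for i in range(3)]
    print(n)
    for nm,m in(("green",(H>45)&(H<85)&(S>120)&(V>50)),("blue",(H>95)&(H<125)&(S>120)&(V>50)&(W[...,0]>.3)&(W[...,0]<.75)&(abs(W[...,1])<.4)&(W[...,2]<.03)),("yellow",(H>18)&(H<35)&(S>150)&(V>80)&(W[...,2]>.1))):
        k,L,st,_=cv2.connectedComponentsWithStats(m.astype('uint8'),connectivity=8)
        for i in range(1,k):
            if st[i,4]<(60 if nm!="yellow" else 4):continue
            P=W[L==i];P=P[np.isfinite(P).all(1)]
            if nm=="blue": P=P[(P[:,2]>-.01)]
            if len(P)<4: continue
            (c,wh,a)=cv2.minAreaRect(P[:,:2].astype('float32'))
            print(nm,st[i],'c',np.array(c),'wh',np.array(wh),'a',round(a,1),'z',np.percentile(P[:,2],[2,50,98]),'zmaxpt',P[P[:,2].argmax()],'mean',P.mean(0))
E
```

```text
scene
green [256 174  49  28 343] c [ 0.282 -0.192] wh [0.072 0.191] a 69.4 z [0.004 0.01  0.015] zmaxpt [ 0.201 -0.159  0.016] mean [ 0.31  -0.197  0.01 ]
green [393 207  48  35 405] c [0.193 0.304] wh [0.076 0.194] a 66.0 z [0.007 0.011 0.015] zmaxpt [0.12  0.344 0.019] mean [0.179 0.317 0.011]
green [254 251  28  38 290] c [ 0.621 -0.023] wh [0.14 0.05] a 11.3 z [0.004 0.008 0.012] zmaxpt [ 0.684 -0.02   0.014] mean [ 0.641 -0.018  0.008]
green [331 373  10  11  84] c [0.845 0.31 ] wh [0.024 0.021] a 24.0 z [0.087 0.092 0.094] zmaxpt [0.855 0.313 0.095] mean [0.845 0.311 0.091]
green [436 382  63  38 280] c [0.748 0.601] wh [0.096 0.12 ] a 0.4 z [0.004 0.069 0.072] zmaxpt [0.721 0.658 0.074] mean [0.724 0.58  0.063]
green [452 391  26  19  63] c [0.705 0.594] wh [0.003 0.062] a 0.8 z [0.029 0.046 0.058] zmaxpt [0.706 0.605 0.058] mean [0.705 0.593 0.045]
blue [215 219  31  24 332] c [ 0.57  -0.214] wh [0.09  0.105] a 51.7 z [0.008 0.014 0.018] zmaxpt [ 0.517 -0.216  0.019] mean [ 0.576 -0.21   0.014]
yellow [338   8   6   8  26] c [-0.567 -0.397] wh [0.04  0.016] a 2.4 z [0.324 0.
[... 1900 characters left out ...]
 0.141] wh [0.36  0.112] a 73.9 z [0.005 0.011 0.337] zmaxpt [ 0.086 -0.007  0.341] mean [0.21  0.249 0.051]
green [222 281  68  31 602] c [ 0.282 -0.191] wh [0.069 0.189] a 66.2 z [0.004 0.011 0.016] zmaxpt [ 0.316 -0.194  0.018] mean [ 0.304 -0.205  0.011]
blue [316 248  34  23 371] c [ 0.552 -0.235] wh [0.082 0.101] a 52.9 z [0.008 0.014 0.02 ] zmaxpt [ 0.573 -0.248  0.028] mean [ 0.547 -0.238  0.014]
yellow [253 145  14  12  49] c [0.593 0.18 ] wh [0.064 0.01 ] a 6.2 z [0.153 0.163 0.181] zmaxpt [0.565 0.176 0.184] mean [0.585 0.179 0.164]
yellow [333 234   7   6  21] c [ 0.561 -0.228] wh [0.009 0.019] a 67.3 z [0.101 0.105 0.116] zmaxpt [ 0.561 -0.228  0.118] mean [ 0.561 -0.227  0.106]
```

```bash
python3 -m creep '[[0.0854,-0.034,-0.035,0,0,0,0],[0.0854,-0.034,-0.035,0,0,0,0],[0.0854,-0.034,-0.035,0,0,0,0],[0.0854,-0.034,-0.035,0,0,0,0],[0.0854,-0.034,-0.035,0,0,0,0],[0.0854,-0.034,-0.035,0,0,0,0],[0.0854,-0.034,-0.035,0,0,0,0],[0.0854,-0.034,-0.035,0,0,0,0],[0.0854,-0.034,-0.035,0,0,0,0],[0.0854,-0.034,-0.035,0,0,0,0],[0.0854,-0.034,-0.035,0,0,0,0],[0.0854,-0.034,-0.035,0,0,0,0],[0.0854,-0.034,-0.035,0,0,0,0],[0.0854,-0.034,-0.035,0,0,0,0],[0.0854,-0.034,-0.035,0,0,0,0],[0.0854,-0.034,-0.035,0,0,0,0],[0.0854,-0.034,-0.035,0,0,0,0],[0.0854,-0.025,-0.02,0,0,0,0],[0.0854,0,0,0,0,0,0]]'
python3 - <<'E'
from h import *
np.set_printoptions(precision=3,suppress=True)
s=manip.sense();print(s['clock'],s['tcp_pos'],s['tool_rot'],s['joint_pos'])
c=manip.camera_params('wrist');im,d=manip.snapshot('wrist')
cv2.imwrite('pics/w1.png',im);np.savez('w1.npz',im=im,d=d,**c);print(c)
for t in('sleeve','bit'):
  for n in('wrist',):
    print(t,manip.look_for(n,t)[:2])
E
```

```text
clock: 3.08
tcp_pos: [0.563, -0.2188, 0.242]
tool_rot: [[-0.926, 0.377, -0.0], [0.377, 0.926, -0.001], [-0.0, -0.001, -1.0]]
ft_force: [-0.6, -0.3, 0.3]
width: 0.999
grip_force: 0.0
3.075 [ 0.563 -0.219  0.242] [[-0.926  0.377 -0.   ]
 [ 0.377  0.926 -0.001]
 [-0.    -0.001 -1.   ]] [-0.089  0.42   0.537  1.683 -0.234  1.103  1.701]
{'fx': 325.19226210127806, 'fy': 325.19226210127806, 'cx': 281.420160607001, 'cy': 213.3488053581558, 'T': array([[ 0.377,  0.877,  0.299,  0.485],
       [ 0.926, -0.356, -0.123, -0.187],
       [-0.001,  0.323, -0.946,  0.375],
       [ 0.   ,  0.   ,  0.   ,  1.   ]])}
sleeve [{'box': [244.6, 162.1, 60.9, 67.6], 'p': 0.74}]
bit [{'box': [266.3, 188.8, 19.4, 26.0], 'p': 0.83}]
```

View pics/w1.png

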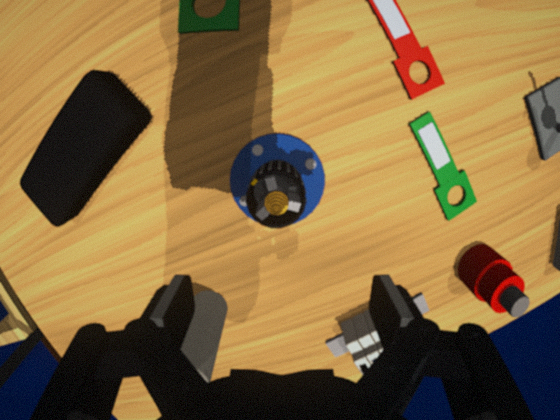

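The wrist view shows the chuck: flange about px (278,180), sleeve rim about (275,195), drill tip (277,203). The small green tag is at (443,165), hole at (456,195). I now fit the flange circle, the tag and the drill on their known height planes.

```bash
cat >> h.py <<'E'
def rays(c,u,v):
    x,y=(u-c['cx'])/c['fx'],(v-c['cy'])/c['fy'];r=np.hypot(x,y)+1e-12
    return np.stack([np.sin(r)*x/r,np.sin(r)*y/r,np.cos(r)],-1)@c['T'][:3,:3].T
def onplane(c,u,v,z):
    R=rays(c,np.asarray(u,float),np.asarray(v,float));o=c['T'][:3,3]
    return (o+R*((z-o[2])/R[...,2])[...,None])
def wcloud(c,d):
    v,u=np.mgrid[:420,:560].astype(float);R=rays(c,u,v);f=R@c['T'][:3,2]
    W=c['T'][:3,3]+R*(d/f)[...,None];W[d==0]=np.nan;return W
E
python3 - <<'E'
from h import *
np.set_printoptions(precision=4,suppress=True)
c=np.load('w1.npz');im,d=c['im'],c['d']
H,S,V=[cv2.cvtColor(im,cv2.COLOR_BGR2HSV)[...,i].astype(int) for i in range(3)]
m=(H>95)&(H<125)&(S>120)&(V>40);m[:, :220]=0;m[:,335:]=0;m[:120]=0;m[240:]=0
v,u=np.nonzero(m);P=onplane(c,u,v,.014)
print('flange',cv2.minEnclosingCircle(P[:,:2].astype('float32')))
W=wcloud(c,d)
q=W[150:240,235:325].reshape(-1,3);r=q[(q[:,2]>.08)&(q[:,2]<.094)]
print('rim',cv2.minEnclosingCircle(r[:,:2].astype('float32')),len(r))
t=q[q[:,2]>.112];print('tip',t.mean(0),len(t), np.nanmax(q[:,2]))
m=(H>45)&(H<85)&(S>120)&(V>50);m[:,:405]=0;m[:105]=0;m[225:]=0;m[:,480:]=0
v,u=np.nonzero(m);P=onplane(c,u,v,.008)
print('tag',cv2.minAreaRect(P[:,:2].astype('float32')))
E
```

```text
flange ((0.5611652731895447, -0.22408613562583923), 0.0536658838391304)
rim ((0.5612838864326477, -0.22432388365268707), 0.02875274419784546) 1354
tip [ 0.5612 -0.2236  0.1162] 91 0.12069650007823929
tag ((0.6195402145385742, -0.025660108774900436), (0.14003042876720428, 0.05012853443622589), 11.57105541229248)
```

```bash
python3 -m creep '[[0.0854,-0.0004,-0.0056,0.03,0,0,0],[0.0854,0,0,0.04,0,0,0],[0.0854,0,0,0.04,0,0,0],[0.0854,0,0,0.035,0,0,0],[0.0854,0,0,0.02,0,0,0],[0.0854,0,0,0.009,0,0,0],[0.0854,0,0,0,0,0,0],[0.04,0,0,0,0,0,0],[0.04,0,0,0,0,0,0],[0.04,0,0,0,0,0,0],[0.04,0,0,0,0,0,0],[0.04,0,0,0,0,0,0],[0.04,0,0,0,0,0,0]]'
```

```text
clock: 4.85
tcp_pos: [0.5613, -0.2241, 0.0701]
tool_rot: [[-0.927, 0.376, 0.002], [0.376, 0.927, -0.003], [-0.003, -0.002, -1.0]]
ft_force: [-6.6, -6.8, 15.1]
width: 0.636
grip_force: 60.7
```

```bash
python3 -m creep '[[0.04,0,0,0,0,0,0.15],[0.04,0,0,0,0,0,0.15],[0.04,0,0,0,0,0,0.15],[0.04,0,0,0,0,0,0.15],[0.04,0,0,0,0,0,0.15],[0.04,0,0,0,0,0,0.15],[0.04,0,0,0,0,0,0.15],[0.04,0,0,0,0,0,0.15],[0.04,0,0,0,0,0,0.15],[0.04,0,0,0,0,0,0.15],[0.04,0,0,0,0,0,0.15],[0.04,0,0,0,0,0,0.15],[0.04,0,0,0,0,0,0]]'
python3 -c "
from h import *
s=manip.sense();print(s['joint_pos'],s['ft_torque'])"
```

```text
clock: 6.48
tcp_pos: [0.5629, -0.2235, 0.0702]
tool_rot: [[0.577, 0.816, 0.004], [0.817, -0.577, -0.003], [-0.0, 0.005, -1.0]]
ft_force: [7.2, -8.5, 9.2]
width: 0.634
grip_force: 63.0
[-0.29184242  0.78416582  0.87384967  1.81086302 -0.75278602  0.91141139
  0.31254654] [-1.20032642 -0.37674688  0.00730524]
```

```bash
python3 -m creep '[[0.04,0,0,0,0,0,0.1],[0.04,0,0,0,0,0,0.1],[0.04,0,0,0,0,0,0.1],[0.04,0,0,0,0,0,0.1],[0.04,0,0,0,0,0,0.1],[0.04,0,0,0,0,0,0.08],[0.04,0,0,0,0,0,0.08],[0.04,0,0,0,0,0,0]]'
python3 -c "
from h import *
s=manip.sense();print(s['joint_pos'],s['ft_torque'])"
```

```text
clock: 7.48
tcp_pos: [0.5763, -0.2197, 0.0714]
tool_rot: [[0.953, 0.303, 0.025], [0.304, -0.953, -0.006], [0.022, 0.013, -1.0]]
ft_force: [98.2, -14.1, -42.2]
width: 0.598
grip_force: 83.7
[-0.3702471   0.86606626  1.00347799  1.7990153  -0.89417655  0.97567023
 -0.25042597] [ -1.54426473 -20.20710867   2.34921506]
```

```bash
python3 -m creep '[[0.0854,0,0,0,0,0,0],[0.0854,0,0,0,0,0,0],[0.0854,0,0,0,0,0,0],[0.0854,0,0,0,0,0,0]]'
python3 - <<'E'
from h import *
s=manip.sense();print(s['joint_pos'],s['ft_torque'])
c=manip.camera_params('wrist');im,d=manip.snapshot('wrist')
cv2.imwrite('pics/w2.png',im)
E
```

```text
clock: 7.98
tcp_pos: [0.5609, -0.222, 0.0684]
tool_rot: [[0.956, 0.293, -0.0], [0.293, -0.956, 0.0], [-0.0, -0.0, -1.0]]
ft_force: [-0.0, 0.3, -0.5]
width: 1.003
grip_force: 0.0
[-0.36694656  0.86621141  1.00806674  1.81595766 -0.88270796  0.98670812
 -0.25094304] [-0.00389904 -0.02345988  0.01889388]
```

View pics/w2.png

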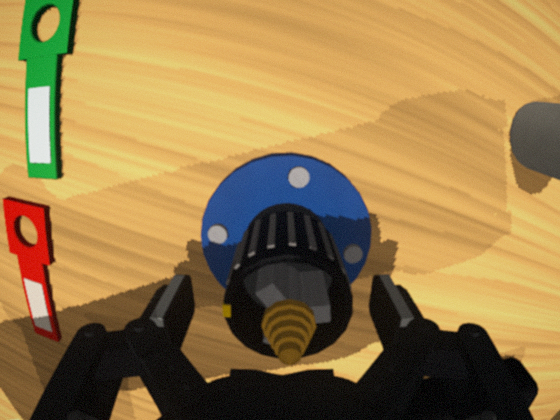

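The open fingers stand either side of the sleeve at about px (180,310) and (395,310). The jaws look closed on the drill at (290,300), and the yellow mark is at (227,311). I compare the mark's angle with the start.

```bash
python3 - <<'E'
from h import *
C=np.array([.5612,-.2243])
c1=np.load('w1.npz');c2=manip.camera_params('wrist')
i2=cv2.imread('pics/w2.png')
A=[]
for c,im,(x0,x1,y0,y1) in((c1,c1['im'],(240,265,170,200)),(c2,i2,(215,240,295,325))):
    h=cv2.cvtColor(im,cv2.COLOR_BGR2HSV).astype(int);m=(h[...,0]>20)&(h[...,0]<35)&(h[...,1]>150)&(h[...,2]>80)
    k=np.zeros_like(m);k[y0:y1,x0:x1]=1;v,u=np.nonzero(m&k)
    p=onplane(c,[u.mean()],[v.mean()],.087)[0,:2]-C;a=np.arctan2(p[1],p[0]);A.append(a);print(len(u),p,np.hypot(*p),a)
print('cw turn',(A[0]-A[1])%(2*np.pi))
E
```

```text
25 [-0.02266324 -0.01234228] 0.025806094481377235 -2.6429089894024234
106 [-0.00748517  0.02492455] 0.0260242328417831 1.8625402882478541
cw turn 1.7777360295293088
```

The sleeve has turned about 1.8 rad so far, and the fingers slipped sideways in the last part. I re-centre, turn back open, and regrip to finish in small steps.

```bash
python3 -m creep '[[0.0854,-0.0004,0.0023,0,0,0,0],[0.0854,0,0,0,0,0,-0.15],[0.0854,0,0,0,0,0,-0.15],[0.0854,0,0,0,0,0,-0.15],[0.0854,0,0,0,0,0,-0.15],[0.0854,0,0,0,0,0,-0.15],[0.0854,0,0,0,0,0,-0.15],[0.0854,0,0,0,0,0,-0.15],[0.0854,0,0,0,0,0,-0.15],[0.0854,0,0,0,0,0,0],[0.04,0,0,0,0,0,0],[0.04,0,0,0,0,0,0],[0.04,0,0,0,0,0,0],[0.04,0,0,0,0,0,0],[0.04,0,0,0,0,0,0],[0.04,0,0,0,0,0,0.06],[0.04,0,0,0,0,0,0.06],[0.04,0,0,0,0,0,0.06],[0.04,0,0,0,0,0,0]]'
python3 -c "
from h import *
s=manip.sense();print(s['joint_pos'],s['ft_torque'])"
```

```text
clock: 10.4
tcp_pos: [0.5628, -0.2229, 0.0688]
tool_rot: [[0.249, 0.968, 0.001], [0.968, -0.249, 0.001], [0.001, 0.001, -1.0]]
ft_force: [2.8, 6.7, 10.2]
width: 0.625
grip_force: 77.3
[-0.24158131  0.74845639  0.79296107  1.80759665 -0.68125474  0.88106856
  0.62205029] [ 1.58341004 -0.85746543  1.27400219]
```

```bash
python3 -m creep '[[0.04,0,0,0,0,0,0.06],[0.04,0,0,0,0,0,0.06],[0.04,0,0,0,0,0,0]]'
python3 - <<'E'
from h import *
s=manip.sense();print(s['ft_torque'])
c2=manip.camera_params('wrist');i2,d=manip.snapshot('wrist');cv2.imwrite('pics/w3.png',i2)
h=cv2.cvtColor(i2,cv2.COLOR_BGR2HSV).astype(int);m=(h[...,0]>20)&(h[...,0]<35)&(h[...,1]>150)&(h[...,2]>80)
k,L,st,ce=cv2.connectedComponentsWithStats(m.astype('uint8'))
for i in range(1,k):
    if st[i,4]<15: continue
    p=onplane(c2,[ce[i][0]],[ce[i][1]],.087)[0,:2]-[.5612,-.2243]
    if np.hypot(*p)<.04: print(st[i],ce[i],np.hypot(*p),np.arctan2(p[1],p[0]),'turn',(-2.643-np.arctan2(p[1],p[0]))%6.283)
E
```

```text
clock: 10.78
tcp_pos: [0.5641, -0.2201, 0.0689]
tool_rot: [[0.361, 0.933, 0.002], [0.933, -0.361, 0.004], [0.005, 0.001, -1.0]]
ft_force: [7.4, 21.9, 15.2]
width: 0.633
grip_force: 112.0
[ 4.57924074 -1.85923651  1.2484031 ]
[242 270  17  15 161] [249.59006211 276.70807453] 0.024727352654580585 1.7107840160098948 turn 1.9292159839901055
```

View pics/w3.png

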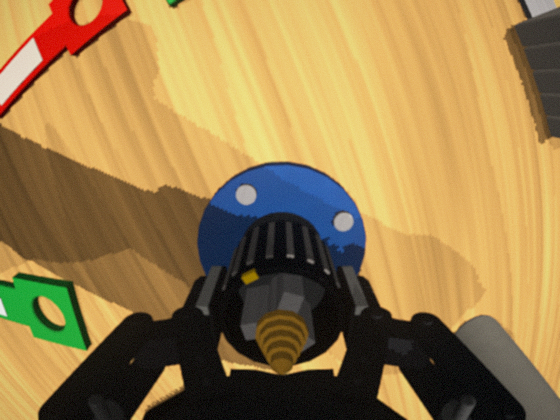

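```bash
python3 -m creep '[[0.0854,0,0,0,0,0,0],[0.0854,0,0,0,0,0,0],[0.0854,0,0,0,0,0,0]]'
cat > mark.py <<'E'
from h import *
np.set_printoptions(precision=4,suppress=True)
c2=manip.camera_params('wrist');i2,d=manip.snapshot('wrist');s=manip.sense()
h=cv2.cvtColor(i2,cv2.COLOR_BGR2HSV).astype(int);m=(h[...,0]>20)&(h[...,0]<35)&(h[...,1]>150)&(h[...,2]>80)
k,L,st,ce=cv2.connectedComponentsWithStats(m.astype('uint8'))
for i in range(1,k):
    p=onplane(c2,[ce[i][0]],[ce[i][1]],.088)[0,:2]-[.5612,-.2243]
    if st[i,4]>=15 and np.hypot(*p)<.04: print(st[i],np.hypot(*p),np.arctan2(p[1],p[0]),'turn',(-2.643-np.arctan2(p[1],p[0]))%6.283)
W=wcloud(c2,d).reshape(-1,3);W=W[np.hypot(W[:,0]-.5612,W[:,1]+.2243)<.03]
t=W[W[:,2]>.112];print('tip',t.mean(0),len(t),W[:,2].max(),'torque',s['ft_torque'],s['ft_force'],s['tcp_pos'])
E
python3 mark.py
```

```text
clock: 11.2
tcp_pos: [0.5612, -0.2245, 0.0682]
tool_rot: [[0.365, 0.931, -0.0], [0.931, -0.365, -0.0], [-0.0, -0.0, -1.0]]
ft_force: [-0.0, -0.1, 0.2]
width: 1.002
grip_force: 0.0
[237 263  17  15 156] 0.025160283363553342 1.8224433187884128 turn 1.8175566812115873
tip [ 0.566  -0.2125  0.1437] 9829 0.15838844254062423 torque [ 0.0115 -0.001  -0.0007] [-0.17    0.8364  0.1341] [ 0.5612 -0.2245  0.0682]
```

```bash
python3 -m creep '[[0.04,0,0,0,0,0,0],[0.04,0,0,0,0,0,0],[0.04,0,0,0,0,0,0],[0.04,0,0,0,0,0,0],[0.04,0,0,0,0,0,0]]'
python3 mark.py; python3 -m creep '[[0.04,0,0,0,0,0,0.05],[0.04,0,0,0,0,0,0]]'; python3 mark.py; python3 -m creep '[[0.04,0,0,0,0,0,0.05],[0.04,0,0,0,0,0,0]]'; python3 mark.py;python3 -m creep '[[0.04,0,0,0,0,0,0.05],[0.04,0,0,0,0,0,0]]'; python3 mark.py
```

```text
clock: 11.88
tcp_pos: [0.5623, -0.2247, 0.0691]
tool_rot: [[0.365, 0.931, 0.002], [0.931, -0.365, -0.001], [-0.0, 0.002, -1.0]]
ft_force: [2.1, -0.3, 8.1]
width: 0.641
grip_force: 61.8
[235 262  17  16 160] 0.02518015760447925 1.8217267839987596 turn 1.8182732160012405
tip [ 0.566  -0.2114  0.1431] 11780 0.15941273327796784 torque [-0.1653 -0.6587  0.0348] [ 2.801  -0.6994  7.4369] [ 0.5623 -0.2247  0.0691]
clock: 12.18
tcp_pos: [0.5624, -0.2247, 0.0692]
tool_rot: [[0.411, 0.912, 0.002], [0.912, -0.411, -0.001], [-0.0, 0.002, -1.0]]
ft_force: [1.5, -0.3, 7.0]
width: 0.646
grip_force: 62.4
[235 262  17  16 161] 0.02519661655691526 1.7695044545628915 turn 1.8704955454371088
tip [ 0.5667 -0.2116  0.1431] 11758 0.1593026250276882 torque [-0.1971 -0.5794  0.0759] [1.8305 0.3378 7.7164] [ 0.5623 -0.2247  0.0691]
clock: 12.48
tcp_pos: [0.5623, -0.2247, 0.0691]
tool_rot: [[0.456, 0.89, 0.002], [0.89, -0.456, -0.001], [-0.0, 0.002, -1.0]]
ft_force: [2.8, -0.2, 7.3]
width: 0.649
grip_force: 62.5
[235 262  17  16 160] 0.02520370844897177 1.7182692017322887 turn 1.9217307982677116
tip [ 0.5673 -0.2119  0.1431] 11748 0.15941694775990561 torque [-0.1814 -0.5614  0.0807] [ 1.6758 -1.4672  8.339 ] [ 0.5623 -0.2247  0.0691]
clock: 12.78
tcp_pos: [0.5626, -0.2241, 0.0691]
tool_rot: [[0.499, 0.867, 0.002], [0.867, -0.499, -0.001], [0.0, 0.002, -1.0]]
ft_force: [2.4, 0.5, 9.5]
width: 0.644
grip_force: 62.5
[233 265  17  15 156] 0.025178208742852818 1.7046679158507496 turn 1.935332084149251
tip [ 0.5682 -0.2116  0.1432] 11519 0.15952264662126814 torque [ 0.3152 -0.824   0.9697] [2.5669 1.7533 8.976 ] [ 0.5626 -0.2242  0.0691]
```

```bash
python3 -m creep '[[0.0854,0,0,0,0,0,0],[0.0854,0,0,0,0,0,0],[0.0854,0,0,0,0,0,0]]'
python3 mark.py
```

```text
clock: 13.2
tcp_pos: [0.5612, -0.2243, 0.0682]
tool_rot: [[0.5, 0.866, -0.0], [0.866, -0.5, -0.0], [-0.0, -0.0, -1.0]]
ft_force: [-0.0, 0.2, -0.3]
width: 0.999
grip_force: 0.0
[231 269  16  15 144] 0.025139558137160654 1.8256047388166754 turn 1.814395261183325
tip [ 0.5677 -0.2132  0.1436] 9757 0.15884763786743236 torque [ 0.0035 -0.0383 -0.0442] [0.2435 0.2257 0.4132] [ 0.5613 -0.2243  0.0682]
```

The sleeve meets a firm stop at about 1.93 (measured from the start) but rebounds to about 1.81 when released under load. I turn it back up to the stop gently and ease the load off before opening.

```bash
cat > tq.py <<'E'
from mark import s
E
python3 -m creep '[[0.04,0,0,0,0,0,0],[0.04,0,0,0,0,0,0],[0.04,0,0,0,0,0,0],[0.04,0,0,0,0,0,0],[0.04,0,0,0,0,0,0.05],[0.04,0,0,0,0,0,0.04],[0.04,0,0,0,0,0,0]]' >/dev/null; python3 tq.py
for i in 1; do python3 -m creep '[[0.04,0,0,0,0,0,0.01],[0.04,0,0,0,0,0,0]]' >/dev/null; python3 tq.py; done
python3 -m creep '[[0.04,0,0,0,0,0,0.01],[0.04,0,0,0,0,0,0]]' >/dev/null; python3 tq.py
python3 -m creep '[[0.04,0,0,0,0,0,0.01],[0.04,0,0,0,0,0,0]]' ; python3 tq.py
```

```text
[228 268  16  16 145] 0.025234469868403997 1.7421307148177434 turn 1.8978692851822574
tip [ 0.5691 -0.2127  0.143 ] 11756 0.1590578579179429 torque [-0.2632 -0.6332  0.0253] [ 2.2825 -0.9465  6.9703] [ 0.5623 -0.2247  0.0691]
[228 269  16  15 144] 0.025238765543858545 1.7357186625779022 turn 1.9042813374220984
tip [ 0.5692 -0.2128  0.143 ] 11742 0.1593764411986545 torque [-0.2522 -0.574   0.214 ] [ 2.0353 -0.5973  6.2428] [ 0.5623 -0.2247  0.0691]
[228 268  16  16 144] 0.025260680762865577 1.723579157623207 turn 1.9164208423767937
tip [ 0.5693 -0.2129  0.143 ] 11761 0.15919215118385682 torque [-0.315  -0.5506  0.2059] [2.0986 0.372  6.9544] [ 0.5623 -0.2247  0.0691]
clock: 15.02
tcp_pos: [0.5623, -0.2247, 0.0691]
tool_rot: [[0.599, 0.8, 0.002], [0.8, -0.599, -0.001], [0.0, 0.002, -1.0]]
ft_force: [2.0, -1.1, 7.0]
width: 0.639
grip_force: 62.4
[228 269  16  15 146] 0.02522077441967952 1.7149234257448966 turn 1.9250765742551037
tip [ 0.5694 -0.2129  0.143 ] 11733 0.15938858264612657 torque [-0.2733 -0.6385  0.2521] [ 1.4721 -0.0192  7.2232] [ 0.5623 -0.2247  0.0691]
```

```bash
sed -i 's/^t=W.*$/print(s["ft_torque"][2])/' mark.py
python3 -m creep '[[0.04,0,0,0,0,0,0.01],[0.04,0,0,0,0,0,0]]' >/dev/null; python3 tq.py
python3 -m creep '[[0.04,0,0,0,0,0,0.01],[0.04,0,0,0,0,0,0]]' >/dev/null; python3 tq.py
python3 -m creep '[[0.04,0,0,0,0,0,0.01],[0.04,0,0,0,0,0,0]]' >/dev/null; python3 tq.py
```

```text
[228 268  16  16 147] 0.025248166512810748 1.7059916092063956 turn 1.934008390793605
0.8042355101373109
[227 269  16  15 145] 0.025281759815581478 1.7079572838946504 turn 1.9320427161053502
2.0882033855700555
[227 269  16  16 141] 0.025281604432595993 1.7062553279332975 turn 1.9337446720667026
1.6131949677026864
```

```bash
python3 -m creep '[[0.04,0,0,0,0,0,-0.015],[0.04,0,0,0,0,0,0]]' >/dev/null; python3 tq.py
python3 -m creep '[[0.0854,0,0,0,0,0,0],[0.0854,0,0,0,0,0,0],[0.0854,0,0,0,0,0,0]]';python3 tq.py
python3 - <<'E'
from h import *
im,d=manip.snapshot('wrist');cv2.imwrite('pics/w4.png',cv2.resize(im[190:380,200:380],None,fx=3,fy=3,interpolation=cv2.INTER_CUBIC))
E
```

```text
[227 269  16  16 142] 0.025263773354940296 1.713819868610874 turn 1.9261801313891267
0.31651207303910506
clock: 16.65
tcp_pos: [0.5613, -0.2242, 0.0682]
tool_rot: [[0.612, 0.791, -0.0], [0.791, -0.612, -0.0], [-0.0, -0.0, -1.0]]
ft_force: [-0.5, 0.4, 0.1]
width: 1.002
grip_force: 0.0
[225 274  16  16 137] 0.0252687039628461 1.831718830658363 turn 1.8082811693416376
0.08998351883284003
```

View pics/w4.png

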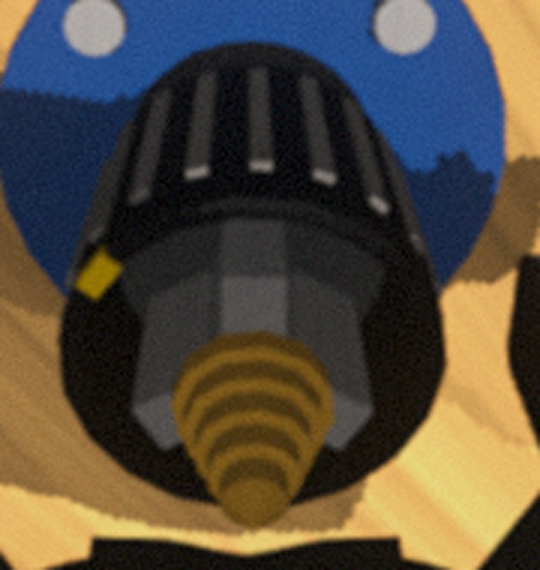

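The jaws sit on the shank all round the upright drill, and the yellow mark is at crop px (98,272). The sleeve always settles at the same spring/friction balance, so the jaws are loaded. Now to the small green tag.

```bash
python3 -m creep '[[0.0854,0,0,-0.04,0,0,0],[0.0854,0,0,-0.05,0,0,0],[0.0854,0,0,-0.042,0,0,0],[0.0854,0.0355,-0.0177,0,0,0,0],[0.0854,0.0355,-0.0177,0,0,0,0],[0.0854,0.0355,-0.0177,0,0,0,0],[0.0854,0.0355,-0.0177,0,0,0,0],[0.0854,0.0355,-0.0177,0,0,0,0],[0.0854,0,0,0,0,0,0.178],[0.0854,0,0,0,0,0,0.178],[0.0854,0,0,0,0,0,0.178],[0.0854,0,0,0,0,0,0.178],[0.0854,0,0,0,0,0,0]]'
python3 - <<'E'
from h import *
np.set_printoptions(precision=4,suppress=True)
s=manip.sense();print(s['joint_pos'])
c=manip.camera_params('wrist');im,d=manip.snapshot('wrist');cv2.imwrite('pics/w5.png',im)
hh=cv2.cvtColor(im,cv2.COLOR_BGR2HSV).astype(int);H,S,V=hh[...,0],hh[...,1],hh[...,2]
m=(H>45)&(H<85)&(S>120)&(V>40)
k,L,st,ce=cv2.connectedComponentsWithStats(m.astype('uint8'))
for i in range(1,k):
    if st[i,4]<150: continue
    v,u=np.nonzero(L==i);P=onplane(c,u,v,.008)
    print(st[i],cv2.minAreaRect(P[:,:2].astype('float32')))
W=wcloud(c,d)
m=(H>18)&(H<36)&(S>150)&(V>60)&(W[...,2]>.13)&(W[...,0]<.7)
P=W[m];print('hook pts',len(P))
if len(P)>10:
    m2=P[:,2]<.165;print(cv2.minAreaRect(P[:,:2].astype('float32')),P[P[:,2]>.172].mean(0),P.min(0),P.max(0))
E
```

```text
clock: 18.38
tcp_pos: [0.5999, -0.0296, 0.2001]
tool_rot: [[0.98, 0.2, -0.0], [0.2, -0.98, -0.001], [-0.001, 0.001, -1.0]]
ft_force: [-0.3, -0.6, -0.1]
width: 0.997
grip_force: 0.0
[-0.7988  0.7339  1.1925  1.7441 -0.734   1.1899 -0.7648]
[ 256   99   51  133 3045] ((0.6200952529907227, -0.024615108966827393), (0.13867387175559998, 0.049232982099056244), 10.974257469177246)
[ 38 335  30  56 417] ((0.19919264316558838, 0.3225288391113281), (0.03786412999033928, 0.2068275809288025), 61.31613540649414)
[349 359  23  24 218] ((0.36072489619255066, -0.19396859407424927), (0.01932971552014351, 0.050597723573446274), 77.59676361083984)
hook pts 507
((0.5931527614593506, 0.04269566386938095), (0.05298785865306854, 0.28092777729034424), 2.383817434310913) [ 0.6032 -0.0319  0.2356] [ 0.5611 -0.0966  0.1478] [0.6254 0.1832 0.2941]
```

View pics/w5.png

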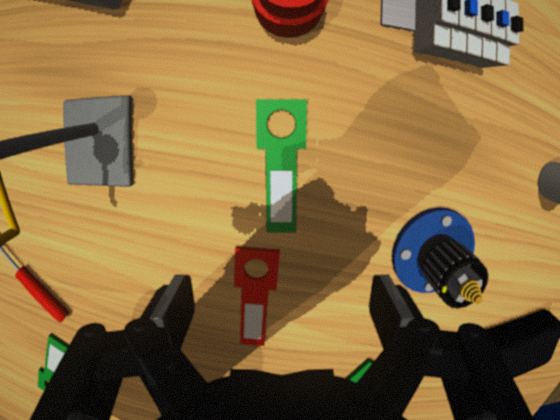

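The tag lies at px (281,165) with its hole at (281,124), well centred; the hook is at the left edge, about (8,205). Joint 3 is near its limit, so I unwind by turning the hand counter-clockwise for the opposite, equivalent grasp.

```bash
python3 -m creep '[[0.0854,0,0,0,0,0,-0.17],[0.0854,0,0,0,0,0,-0.17],[0.0854,0,0,0,0,0,-0.17],[0.0854,0,0,0,0,0,-0.17],[0.0854,0,0,0,0,0,-0.17],[0.0854,0,0,0,0,0,-0.17],[0.0854,0,0,0,0,0,-0.17],[0.0854,0,0,0,0,0,-0.17],[0.0854,0,0,0,0,0,-0.17]]'
python3 -c "
from h import *
print(manip.sense()['joint_pos'].round(3))"
```

```text
clock: 19.55
tcp_pos: [0.6, -0.0297, 0.2006]
tool_rot: [[-0.169, 0.986, 0.001], [0.986, 0.169, 0.0], [-0.0, 0.001, -1.0]]
ft_force: [0.1, -0.3, 0.7]
width: 1.002
grip_force: 0.0
[-0.611  0.541  0.834  1.739 -0.452  1.064  0.548]
```

```bash
python3 -m creep '[[0.0854,0,0,0,0,0,-0.16],[0.0854,0,0,0,0,0,-0.16],[0.0854,0,0,0,0,0,-0.16],[0.0854,0,0,0,0,0,-0.16],[0.0854,0,0,0,0,0,-0.16],[0.0854,0,0,0,0,0,-0.16],[0.0854,0,0,0,0,0,-0.16],[0.0854,0,0,0,0,0,-0.16],[0.0854,0,0,0,0,0,-0.16],[0.0854,0,0,0,0,0,-0.16],[0.0854,0,-0.001,0.04,0,0,0],[0.0854,0,0,0.04,0,0,0],[0.0854,0,0,0.04,0,0,0],[0.0854,0,0,0.03,0,0,0],[0.0854,0,0,0.02,0,0,0],[0.0854,0,0,0,0,0,0]]'
python3 -c "
from h import *
print(manip.sense()['joint_pos'].round(3))"
```

```text
clock: 21.55
tcp_pos: [0.5997, -0.0307, 0.0296]
tool_rot: [[-0.982, -0.19, -0.001], [-0.19, 0.982, -0.0], [0.001, 0.0, -1.0]]
ft_force: [-0.0, 0.1, 0.6]
width: 0.999
grip_force: 0.0
[-0.277  0.679  0.368  1.818 -0.354  0.71   2.05 ]
```

```bash
python3 -m creep '[[0.044,0,0.002,0,0,0,0],[0.044,0,0,0.006,0,0,0],[0.044,0,0,0.004,0,0,0],[0.044,0,0,0,0,0,0]]'; python3 -m creep '[[0.044,0,0,0.003,0,0,0],[0.044,0,0,0,0,0,0]]'; python3 -m creep '[[0.044,0,0,0.002,0,0,0],[0.044,0,0,0,0,0,0]]'
```

```text
clock: 22.05
tcp_pos: [0.5996, -0.0286, 0.0201]
tool_rot: [[-0.982, -0.188, -0.0], [-0.188, 0.982, -0.0], [0.0, -0.0, -1.0]]
ft_force: [-1.1, -0.5, -0.1]
width: 0.517
grip_force: 0.0
clock: 22.3
tcp_pos: [0.5997, -0.0287, 0.0171]
tool_rot: [[-0.982, -0.188, -0.0], [-0.188, 0.982, -0.0], [0.0, -0.0, -1.0]]
ft_force: [-0.4, 0.2, -0.0]
width: 0.516
grip_force: 0.0
clock: 22.55
tcp_pos: [0.5997, -0.0286, 0.0152]
tool_rot: [[-0.982, -0.188, -0.0], [-0.188, 0.982, -0.0], [0.0, -0.0, -1.0]]
ft_force: [-1.2, -0.3, 0.9]
width: 0.523
grip_force: 0.0
```

```bash
python3 -m creep '[[0.044,0,0,0.001,0,0,0],[0.02,0,0,0,0,0,0],[0.02,0,0,0,0,0,0],[0.02,0,0,0,0,0,0],[0.02,0,0,0,0,0,0]]'; python3 -m creep '[[0.02,0,0,-0.03,0,0,0],[0.02,0,0,-0.04,0,0,0],[0.02,0,0,-0.05,0,0,0],[0.02,0,0,-0.05,0,0,0],[0.02,0,0,-0.02,0,0,0],[0.02,0,0,0,0,0,0]]'
python3 - <<'E'
from h import *
np.set_printoptions(precision=4,suppress=True)
s=manip.sense();print(s['joint_pos'])
c=manip.camera_params('wrist');im,d=manip.snapshot('wrist');np.savez('w6.npz',im=im,d=d,**c)
cv2.imwrite('pics/w6.png',im)
E
```

```text
clock: 23.18
tcp_pos: [0.5998, -0.0286, 0.0146]
tool_rot: [[-0.982, -0.188, 0.0], [-0.188, 0.982, 0.0], [-0.0, 0.0, -1.0]]
ft_force: [-2.8, 0.3, 5.5]
width: 0.35
grip_force: 58.8
clock: 23.92
tcp_pos: [0.6003, -0.0286, 0.2056]
tool_rot: [[-0.982, -0.188, 0.002], [-0.188, 0.982, 0.0], [-0.002, -0.0, -1.0]]
ft_force: [-0.8, 0.0, -1.3]
width: 0.343
grip_force: 59.6
[-0.3647  0.4427  0.4738  1.7276 -0.2314  1.0244  1.9507]
```

View pics/w6.png

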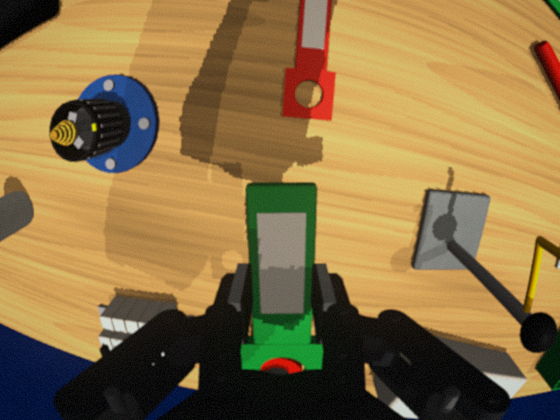

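The tag is held by its stem, tail towards the robot, hole at px (283,367). The hook's yellow bar is at about (540,260) and the ball at (537,332). I measure the hook tip and ball, and the hole in hand.

```bash
python3 - <<'E'
from h import *
np.set_printoptions(precision=4,suppress=True)
def hs(im):
    h=cv2.cvtColor(im,cv2.COLOR_BGR2HSV).astype(int);return h[...,0],h[...,1],h[...,2]
D=[]
c=np.load('w6.npz');D.append(('wrist',c['im'],wcloud(c,c['d'])))
for n in('scene','side'):
    f=np.load(n+'.npz');D.append((n,f['im'],f['W']))
for n,im,W in D:
    H,S,V=hs(im);x,y,z=W[...,0],W[...,1],W[...,2]
    m=(H>18)&(H<36)&(S>130)&(V>50)&(z>.14)&(z<.2)&(x>.5)&(x<.7)&(y>.1)&(y<.26)
    P=W[m];
    if len(P)>5:
        t=P[(P[:,2]>.170)&(P[:,0]<.58)];print(n,len(P),'tip col',t.mean(0),len(t),'zmax',P[:,2].max(),'low',P[P[:,2]<.165].mean(0),'minmax',P.min(0),P.max(0),'rect',cv2.minAreaRect(P[:,:2].astype('float32')))
    m=(V<60)&(z>.176)&(z<.215)&(x>.56)&(x<.72)&(y>.1)&(y<.28);B=W[m]
    print('  ball',len(B),B.mean(0) if len(B) else '',B.max(0) if len(B) else '')
    m=(S<60)&(z>.004)&(z<.02)&(x>.5)&(x<.75)&(y>.1)&(y<.28);B=W[m]
    if len(B): print('  foot',cv2.minAreaRect(B[:,:2].astype('float32')))
n,im,W=D[0];H,S,V=hs(im)
m=(H>45)&(H<85)&(S>100)&(V>30);m[:170]=0;m[:,:240]=0;m[:,330:]=0;P=W[m];P=P[P[:,2]>.15]
A=np.c_[P[:,:2],np.ones(len(P))];k=np.linalg.lstsq(A,P[:,2],rcond=None)[0]
print('tag plane slope',k,'z at grip',k@[.6,-.0286,1],len(P))
m=(H>45)&(H<85)&(S>100)&(V>30);m[:330]=0;m[:,:240]=0;m[:,330:]=0
for r in range(350,378,3): 
    u=np.nonzero(m[r])[0];print(r,u.min(),u.max(),[int(a) for a in u[1:][np.diff(u)>2]],[int(a) for a in u[:-1][np.diff(u)>2]])
E
```

```text
wrist 800 tip col [0.5637 0.1741 0.1749] 79 zmax 0.1940693074852659 low [0.5856 0.1777 0.1589] minmax [0.5602 0.1718 0.1482] [0.6408 0.1934 0.1941] rect ((0.6003202795982361, 0.18291708827018738), (0.08066534250974655, 0.020366430282592773), 1.4107509851455688)
  ball 1153 [0.6231 0.1768 0.1942] [0.641  0.1959 0.2059]
  foot ((0.6122977137565613, 0.18285271525382996), (0.0978800505399704, 0.0897674486041069), 7.380269527435303)
scene 35 tip col [0.5674 0.1797 0.1789] 12 zmax 0.19926137936530308 low [0.5755 0.1813 0.1569] minmax [0.5641 0.1762 0.1513] [0.6177 0.1904 0.1993] rect ((0.5912235379219055, 0.1835162341594696), (0.05435965582728386, 0.006991732865571976), 8.772421836853027)
  ball 115 [0.6362 0.1897 0.1968] [0.6476 0.2035 0.206 ]
  foot ((0.6157597303390503, 0.18620148301124573), (0.10046499222517014, 0.08825443685054779), 7.531035900115967)
side 54 tip col [0.5647 0.1775 0.1787] 8 zmax 0.18644267474635012 low [0.5884 0.18   0.1587] minmax [0.5609 0.172  0.1498] [0.6239 0.1876 0.1864] rect ((0.592553973197937, 0.1800689399242401), (0.0635749101638794, 0.010259122587740421), 6.160076141357422)
  ball 57 [0.6245 0.1789 0.1956] [0.6368 0.1902 0.2054]
  foot ((0.6126832962036133, 0.18512220680713654), (0.09998389333486557, 0.09323910623788834), 8.35753345489502)
tag plane slope [-0.0132  0.0044  0.2091] z at grip 0.20098561216589 7086
350 240 323 [] []
353 240 323 [] []
356 240 323 [] []
359 240 323 [294] [268]
362 241 322 [300] [263]
365 241 322 [304] [260]
368 241 322 [305] [259]Traceback (most recent call last):
  File "<stdin>", line 25, in <module>
    return umr_minimum(a, axis, None, out, keepdims, initial, where)
ValueError: zero-size array to reduction operation minimum which has no identity
```

```bash
python3 -m creep '[[0.02,0,0,-0.03,0,0,0],[0.02,0,0,0,0,0,0.055],[0.02,0.0075,0.0305,0,0,0,0],[0.02,0.0075,0.0305,0,0,0,0],[0.02,0.0075,0.0305,0,0,0,0],[0.02,0.0075,0.0305,0,0,0,0],[0.02,0.0075,0.0305,0,0,0,0],[0.02,0.0075,0.0305,0,0,0,0],[0.02,0.0045,0.03,0,0,0,0],[0.02,0,0,0,0,0,0]]'
cat > eye.py <<'E'
from h import *
np.set_printoptions(precision=4,suppress=True)
s=manip.sense();R=s['tool_rot'];p=s['tcp_pos'];e=p-.0645*R[:,0]+.009*R[:,2]
hv=np.array([.991,.134,0]);hy=np.array([-.134,.991,0]);o=np.array([.5939,.1817,0])
r=e-o;print('eye(model)',e,'hook frame x,y,z',np.array([r@hv,r@hy,r[2]]),s['joint_pos'],s['ft_force'])
E
python3 eye.py
python3 - <<'E'
from h import *
c=manip.camera_params('scene');T=np.linalg.inv(c['T'])
im,d=manip.snapshot('scene');q=T@[.5645,.1775,.2,1];u,v=int(c['fx']*q[0]/q[2]+c['cx']),int(c['fy']*q[1]/q[2]+c['cy'])
a=cv2.resize(im[v-40:v+40,u-40:u+40],None,fx=5,fy=5,interpolation=cv2.INTER_CUBIC)
c=manip.camera_params('side');T=np.linalg.inv(c['T'])
im,d=manip.snapshot('side');q=T@[.5645,.1775,.2,1];u,v=int(c['fx']*q[0]/q[2]+c['cx']),int(c['fy']*q[1]/q[2]+c['cy'])
b=cv2.resize(im[v-40:v+40,u-40:u+40],None,fx=5,fy=5,interpolation=cv2.INTER_CUBIC)
cv2.imwrite('pics/h1.png',np.hstack([a,b]))
E
```

```text
clock: 25.22
tcp_pos: [0.5209, 0.178, 0.2327]
tool_rot: [[-0.991, -0.137, -0.002], [-0.137, 0.991, -0.001], [0.002, -0.0, -1.0]]
ft_force: [0.2, 0.4, -1.2]
width: 0.342
grip_force: 59.6
eye(model) [0.5848 0.1869 0.2235] hook frame x,y,z [-0.0083  0.0063  0.2235] [-0.7351  0.3137  0.4269  1.822  -0.1489  1.0397  1.4579] [ 0.1923  0.3534 -1.1645]
```

View pics/h1.png

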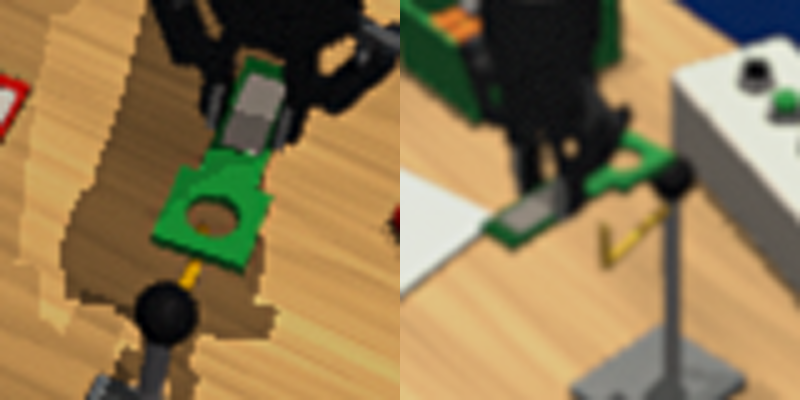

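The scene crop (left) shows the hole at (213,217), still between ball and tip; the side crop shows the tag above the hook. I shift towards the robot and check the eye against both cameras.

```bash
python3 -m creep '[[0.02,0.011,-0.003,0,0,0,0],[0.02,0.0107,-0.0033,0,0,0,0],[0.02,0,0,0,0,0,0]]'
python3 eye.py
python3 - <<'E'
from h import *
np.set_printoptions(precision=4,suppress=True)
s=manip.sense();zt=s['tcp_pos'][2]-.005
for n in('scene','side'):
    im,d,W=cloud(n);c=manip.camera_params(n)
    hh=cv2.cvtColor(im,cv2.COLOR_BGR2HSV).astype(int)
    m=((hh[...,0]>45)&(hh[...,0]<85)&(hh[...,1]>100)&(hh[...,2]>40)&(abs(W[...,2]-zt)<.02)&(W[...,0]>.45)&(W[...,0]<.62)&(W[...,1]>.1)&(W[...,1]<.25)).astype('uint8')
    cs,hi=cv2.findContours(m,cv2.RETR_CCOMP,cv2.CHAIN_APPROX_NONE)
    v,u=np.nonzero(m)
    R=np.stack([(u-c['cx'])/c['fx'],(v-c['cy'])/c['fy'],np.ones(len(u))],-1)@c['T'][:3,:3].T;o=c['T'][:3,3]
    P=o+R*((zt-o[2])/R[:,2])[:,None]
    print(n,len(u),'tag far end hook-x',((P[:,:2]-[.5939,.1817])@[.991,.134]).max(),'y range at head',np.percentile(((P[:,:2]-[.5939,.1817])@[-.134,.991]),[1,99]))
    for i,k in enumerate(cs):
        if hi[0][i][3]>=0 and len(k)>6:
            k=k[:,0];R=np.stack([(k[:,0]-c['cx'])/c['fx'],(k[:,1]-c['cy'])/c['fy'],np.ones(len(k))],-1)@c['T'][:3,:3].T
            Q=(o+R*((zt-o[2])/R[:,2])[:,None])[:,:2].astype('float32');e,r=cv2.minEnclosingCircle(Q);print('  hole',e,r)
c=manip.camera_params('wrist');im,d=manip.snapshot('wrist');W=wcloud(c,d)
hh=cv2.cvtColor(im,cv2.COLOR_BGR2HSV).astype(int);x,y,z=W[...,0],W[...,1],W[...,2]
m=(hh[...,0]>18)&(hh[...,0]<36)&(hh[...,1]>130)&(hh[...,2]>50)&(z>.14)&(z<.19)&(x>.54)&(x<.7)&(y>.1)&(y<.26)
if m.sum(): print('hook wrist',m.sum(),W[m].min(0),W[m].max(0))
g=(hh[...,0]>45)&(hh[...,0]<85)&(hh[...,1]>100)&(hh[...,2]>30);g[:,:200]=0;g[:,360:]=0
for r in range(356,374,4):
    u=np.nonzero(g[r])[0]
    if len(u): print(r,u.min(),u.max(),u[:-1][np.diff(u)>2],u[1:][np.diff(u)>2],onplane(c,[u.min(),u.max()],[r,r],zt)[:,:2].ravel())
E
```

```text
clock: 25.7
tcp_pos: [0.5009, 0.166, 0.2345]
tool_rot: [[-0.991, -0.133, -0.0], [-0.133, 0.991, 0.0], [0.0, 0.0, -1.0]]
ft_force: [0.4, -0.4, -0.4]
width: 0.343
grip_force: 59.6
eye(model) [0.5648 0.1745 0.2255] hook frame x,y,z [-0.0298 -0.0032  0.2255] [-0.7445  0.2671  0.4334  1.8761 -0.1304  1.0258  1.4475] [ 0.3919 -0.413  -0.3921]
scene 366 tag far end hook-x 0.003115618707266312 y range at head [-0.0252  0.023 ]
  hole (0.5706159472465515, 0.17867086827754974) 0.01499854028224945
side 114 tag far end hook-x -0.002733789951812486 y range at head [-0.0329  0.007 ]
hook wrist 91 [0.6122 0.1806 0.1565] [0.6237 0.1897 0.1695]
356 240 323 [] [] [0.554  0.1496 0.5477 0.1968]
360 241 322 [268] [296] [0.5573 0.1504 0.551  0.1969]
364 241 322 [262] [302] [0.5607 0.1506 0.5544 0.1976]
368 241 322 [260] [304] [0.5642 0.1508 0.5578 0.1983]
```

```bash
python3 -m creep '[[0.02,0.002,0.001,0,0,0,0],[0.02,0,0,0.012,0,0,0],[0.02,0,0,0.012,0,0,0],[0.02,0,0,0.012,0,0,0],[0.02,0,0,0,0,0,0]]' | grep -E 'ft|tcp_pos'; python3 -m creep '[[0.02,0,0,0.008,0,0,0],[0.02,0,0,0.008,0,0,0],[0.02,0,0,0.005,0,0,0],[0.02,0,0,0,0,0,0]]' | grep -E 'ft|tcp_pos'
python3 eye.py
python3 - <<'E'
from h import *
o=[]
for n in('scene','side'):
    c=manip.camera_params(n);T=np.linalg.inv(c['T'])
    im,d=manip.snapshot(n);q=T@[.5645,.1775,.18,1];u,v=int(c['fx']*q[0]/q[2]+c['cx']),int(c['fy']*q[1]/q[2]+c['cy'])
    o.append(cv2.resize(im[v-40:v+40,u-40:u+40],None,fx=5,fy=5,interpolation=cv2.INTER_CUBIC))
cv2.imwrite('pics/h2.png',np.hstack(o))
# plan
f=np.array;s=manip.sense();R=s['tool_rot'];hv=f([.991,.134,0]);hy=f([-.134,.991,0])
from scipy.spatial.transform import Rotation as Ro
K=[(0,-30,168)]+[(6*i,)+tuple(f([-30,168])*(1-t)+f([-23,147])*t) for i,t in zip(range(1,11),[.1,.25,.4,.5,.6,.7,.8,.9,.95,1])]
off=f([-.0645+.0,0,.009]);B=np.stack([-hv,hy,f([0,0,-1])],1);pp=None
for th,x,z in K:
    RR=Ro.from_rotvec(-hy*np.radians(th)).as_matrix()@B
    p=hv*x/1e3+f([0,0,z/1e3])-RR@off
    if pp is not None: print(th,(Rp.T@(p-pp)*1000).round(1),Ro.from_matrix(Rp.T@RR).as_rotvec().round(3))
    pp,Rp=p,RR
E
```

```text
tcp_pos: [0.4989, 0.1671, 0.1971]
ft_force: [0.2, 0.3, -0.5]
tcp_pos: [0.4993, 0.1673, 0.1769]
ft_force: [-0.8, 0.9, 0.2]
eye(model) [0.5632 0.1759 0.1679] hook frame x,y,z [-0.0312 -0.0016  0.1679] [-0.7268  0.3394  0.4156  1.9327 -0.1715  0.9044  1.4793] [-0.7998  0.9369  0.2296]
6 [-0.1  0.   8.9] [-0.    -0.105 -0.   ]
12 [-0.1 -0.  10. ] [-0.    -0.105  0.   ]
18 [ 0.2  0.  10.1] [ 0.    -0.105 -0.   ]
24 [ 0.6 -0.   9. ] [ 0.    -0.105  0.   ]
30 [0.8 0.  9. ] [ 0.    -0.105  0.   ]
36 [ 1. -0.  9.] [-0.    -0.105 -0.   ]
42 [1.3 0.  8.9] [ 0.    -0.105 -0.   ]
48 [ 1.5 -0.   8.8] [ 0.    -0.105  0.   ]
54 [ 1.1 -0.   7.8] [ 0.    -0.105  0.   ]
60 [ 1.2 -0.   7.7] [ 0.    -0.105 -0.   ]
```

View pics/h2.png

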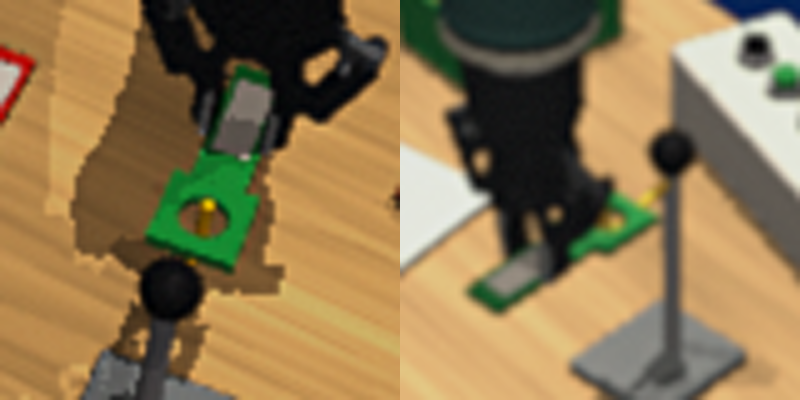

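The yellow tip, at (207,205) in the scene crop, stands inside the hole. Now I tilt the tag down around the hook in stages.

```bash
python3 -m creep '[[0.02,0,0,0.009,0,-0.105,0],[0.02,0,0,0.01,0,-0.105,0],[0.02,0,0,0.01,0,-0.105,0],[0.02,0.0005,0,0.009,0,-0.105,0],[0.02,0.001,0,0.009,0,-0.105,0],[0.02,0,0,0,0,0,0]]'; python3 eye.py
```

```text
clock: 27.82
tcp_pos: [0.5043, 0.1597, 0.134]
tool_rot: [[-0.899, -0.122, 0.421], [-0.12, 0.992, 0.03], [-0.421, -0.024, -0.907]]
ft_force: [-2.9, 1.8, 2.2]
width: 0.345
grip_force: 59.9
eye(model) [0.5661 0.1677 0.153 ] hook frame x,y,z [-0.0294 -0.0101  0.153 ] [-0.7886  0.2566  0.3741  2.254   0.2554  0.2484  1.0181] [-2.8574  1.8397  2.2427]
```

```bash
python3 -m creep '[[0.02,0,0.004,0,0,0,0],[0.02,0,0.0045,0,0,0,0],[0.02,0,0,0,0,0,0]]'; python3 eye.py;  python3 -m creep '[[0.02,0.001,0,0.009,0,-0.09,0],[0.02,0,0,0,0,0,0],[0.02,0,0,0,0,0,0]]'; python3 eye.py
```

```text
clock: 28.2
tcp_pos: [0.5037, 0.1689, 0.1339]
tool_rot: [[-0.899, -0.122, 0.421], [-0.121, 0.992, 0.03], [-0.422, -0.024, -0.906]]
ft_force: [-0.6, 1.7, 2.8]
width: 0.341
grip_force: 59.9
eye(model) [0.5655 0.1769 0.1529] hook frame x,y,z [-0.0288 -0.0009  0.1529] [-0.8206  0.2626  0.3877  2.2485  0.2618  0.2524  0.9926] [-0.6105  1.6746  2.8415]
clock: 28.58
tcp_pos: [0.5053, 0.1623, 0.13]
tool_rot: [[-0.887, -0.111, 0.448], [-0.118, 0.993, 0.014], [-0.446, -0.041, -0.894]]
ft_force: [-1.0, 0.2, 4.2]
width: 0.345
grip_force: 59.9
eye(model) [0.5665 0.17   0.1507] hook frame x,y,z [-0.0287 -0.0079  0.1507] [-0.7536  0.2627  0.3078  2.2653  0.5193  0.2318  0.7361] [-1.031   0.2394  4.192 ]
```

```bash
python3 -m creep '[[0.02,0,0.007,0,0,0,0],[0.02,0,0,0,0,0,0]]'; python3 eye.py;  python3 -m creep '[[0.028,0,0,0,0,0,0],[0.028,0,0,0,0,0,0],[0.0285,0,0,0,0,0,0],[0.0285,0,0,0,0,0,0]]'; python3 eye.py; python3 -m creep '[[0.029,0,0,0,0,0,0],[0.029,0,0,0,0,0,0]]'
```

```text
clock: 28.82
tcp_pos: [0.5041, 0.1701, 0.1294]
tool_rot: [[-0.887, -0.113, 0.448], [-0.119, 0.993, 0.014], [-0.446, -0.041, -0.894]]
ft_force: [-2.7, 2.1, 2.9]
width: 0.342
grip_force: 59.9
eye(model) [0.5654 0.1779 0.1501] hook frame x,y,z [-0.0288  0.0001  0.1501] [-0.7765  0.2676  0.3135  2.2615  0.5309  0.2363  0.7093] [-2.7026  2.146   2.8616]
clock: 29.32
tcp_pos: [0.5044, 0.1693, 0.1295]
tool_rot: [[-0.887, -0.111, 0.448], [-0.118, 0.993, 0.013], [-0.447, -0.041, -0.894]]
ft_force: [-1.1, 2.5, 3.1]
width: 0.342
grip_force: 59.9
eye(model) [0.5656 0.177  0.1503] hook frame x,y,z [-0.0287 -0.0009  0.1503] [-0.7743  0.2672  0.3128  2.2618  0.5331  0.2361  0.7077] [-1.1262  2.4949  3.1471]
clock: 29.58
tcp_pos: [0.5043, 0.1692, 0.1295]
tool_rot: [[-0.887, -0.111, 0.448], [-0.118, 0.993, 0.013], [-0.447, -0.041, -0.894]]
ft_force: [-0.9, 2.3, 3.4]
width: 0.342
grip_force: 59.9
```

```bash
for a in 1; do python3 -m creep '[[0.0296,0,0,0,0,0,0],[0.0296,0,0,0,0,0,0]]' | grep -E 'width|grip|ft_'; python3 -m creep '[[0.0302,0,0,0,0,0,0],[0.0302,0,0,0,0,0,0]]'| grep -E 'width|grip|ft_'; python3 -m creep '[[0.0308,0,0,0,0,0,0],[0.0308,0,0,0,0,0,0]]'| grep -E 'width|grip|ft_'; python3 -m creep '[[0.0315,0,0,0,0,0,0],[0.0315,0,0,0,0,0,0]]'| grep -E 'width|grip|ft_'; done
```

```text
ft_force: [-1.3, 1.9, 3.1]
width: 0.35
grip_force: 50.2
ft_force: [-1.3, 1.9, 3.6]
width: 0.357
grip_force: 37.9
ft_force: [1.0, -0.2, 2.5]
width: 0.365
grip_force: 25.3
ft_force: [0.9, 0.2, 0.1]
width: 0.366
grip_force: 10.6
```

Grip force is falling gradually. I continue to a full release, then check the tag's pose from the cameras before retreating.

```bash
python3 -m creep '[[0.0318,0,0,0,0,0,0],[0.032,0,0,0,0,0,0],[0.0322,0,0,0,0,0,0],[0.0325,0,0,0,0,0,0]]'| grep -E 'width|grip|ft_';  python3 -m creep '[[0.033,0,0,0,0,0,0],[0.034,0,0,0,0,0,0],[0.036,0,0,0,0,0,0],[0.036,0,0,0,0,0,0],[0.036,0,0,0,0,0,0],[0.036,0,0,0,0,0,0]]'| grep -E 'width|grip|ft_'
cat > tag.py <<'E'
from h import *
np.set_printoptions(precision=3,suppress=True)
for n in('scene','side'):
    im,d,W=cloud(n);hh=cv2.cvtColor(im,cv2.COLOR_BGR2HSV).astype(int)
    r=(W[...,:2]-[.5939,.1817]);x=r@[.991,.134];y=r@[-.134,.991];z=W[...,2]
    m=(hh[...,0]>45)&(hh[...,0]<85)&(hh[...,1]>90)&(hh[...,2]>25)&(z>.02)&(z<.3)&(abs(x)<.2)&(abs(y)<.12)
    P=np.stack([x[m],y[m],z[m]],1)
    if len(P)>5:
        w,v=np.linalg.eigh(np.cov(P.T));print(n,len(P),'mean',P.mean(0),'min',P.min(0),'max',P.max(0),'long axis',v[:,2])
E
python3 tag.py
```

```text
ft_force: [-0.8, -0.1, 0.1]
width: 0.379
grip_force: 0.0
ft_force: [-0.2, -0.5, -0.5]
width: 0.421
grip_force: 0.0
scene 191 mean [-0.01   0.006  0.13 ] min [-0.028 -0.024  0.032] max [0.045 0.026 0.192] long axis [ 0.081 -0.066  0.995]
side 109 mean [-0.017 -0.007  0.126] min [-0.031 -0.025  0.034] max [-0.008  0.019  0.174] long axis [0.129 0.012 0.992]
```

```bash
python3 -m creep '[[0.05,0.01,0,-0.02,0,0,0],[0.05,0.01,0,-0.03,0,0,0],[0.05,0,0,-0.04,0,0,0],[0.05,0,0,-0.04,0,0,0],[0.05,0,0,0,0,0,0],[0.05,0,0,0,0,0,0],[0.05,0,0,0,0,0,0],[0.05,0,0,0,0,0,0]]'; python3 tag.py
python3 - <<'E'
from h import *
np.set_printoptions(precision=4,suppress=True)
print(manip.sense()['joint_pos'])
for n in('scene','side'):
    im,d,W=cloud(n);P=W[(np.hypot(W[...,0]-.5612,W[...,1]+.2243)<.03)&(W[...,2]>.108)];print(n,'drill',len(P),P.mean(0),P.max(0))
    for t in('tag_red','screwdriver','plug','case','spray'):
        L=manip.look_for(n,t)
        if L: print(t,L[0])
E
```

```text
clock: 32.92
tcp_pos: [0.4283, 0.1649, 0.2359]
tool_rot: [[-0.887, -0.111, 0.447], [-0.118, 0.993, 0.012], [-0.446, -0.042, -0.894]]
ft_force: [0.2, 0.2, -0.8]
width: 0.589
grip_force: 0.0
scene 208 mean [-0.006  0.006  0.128] min [-0.016 -0.023  0.031] max [0.044 0.025 0.197] long axis [ 0.007 -0.08   0.997]
side 103 mean [-0.014 -0.007  0.129] min [-0.025 -0.027  0.033] max [-0.007  0.023  0.182] long axis [ 0.026 -0.036  0.999]
[-0.882  -0.0851  0.2784  2.3107  0.511   0.5733  0.7068]
scene drill 9 [ 0.5634 -0.2207  0.1134] [ 0.5678 -0.2167  0.12  ]
tag_red {'box': [280.5, 215.0, 24.7, 32.6], 'p': 0.72}
screwdriver {'box': [382.4, 248.8, 30.3, 35.2], 'p': 0.73}
plug {'box': [229.6, 286.0, 26.7, 37.1], 'p': 0.67}
case {'box': [179.9, 162.3, 56.7, 35.2], 'p': 0.56}
spray {'box': [148.0, 199.2, 30.0, 42.5], 'p': 0.82}
side drill 10 [ 0.5632 -0.2252  0.1138] [ 0.5687 -0.2208  0.1199]
tag_red {'box': [250.6, 219.0, 39.0, 29.8], 'p': 0.76}
screwdriver {'box': [189.7, 184.5, 11.8, 18.3], 'p': 0.6}
plug {'box': [321.8, 161.3, 22.0, 30.6], 'p': 0.81}
case {'box': [318.9, 292.7, 70.7, 61.3], 'p': 0.81}
spray {'box': [390.4, 226.8, 29.5, 48.9], 'p': 0.94}
```

```bash
python3 -c "
from station import manip
print(manip.sign_off())"
```

```text
the job is handed in; nothing more can be done
None
```

I turned the chuck sleeve clockwise to its firm stop and hung the green tag freely on the hook, and the job is handed in; how hard the jaws grip was not measured, and the sleeve springs back about 0.12 rad from the stop on release.

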